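# Refill the blank magazine and shut its dust cover

### The job

Refill the leaning gravity magazine with the three long aluminium blanks, letting them slide down the tube one after another so that they lie end to end in it. Then shut it with the loose dust cover: hook the cover's tongue under the lip at the low edge of the mouth while the cover is still tipped up, and swing it down flat on the rim, its other edge inside the stop. Leave the short blank and everything else on the bench where they are.

Things in the scene. Friction and masses are not known exactly. Their poses are not given: they have to be found in the camera images.
- tube: Fixed magazine tube, grey square section with a sight slot down its low side, on a dark base plate. It leans 25 degrees from vertical, mouth to the left and toward the robot; starts empty. Origin: middle of the bore's floor, 46 mm above the bench; z up the bore, y across (level), x up the slope of the mouth, away from the lean. Bore 52 x 52 mm, 194 mm deep, 62 x 62 mm outside. Released blanks slide down by themselves.
- mouth (a point): Centre of the mouth, in the rim's plane (z = 194 mm in the tube's axes, which it shares). Three blanks end to end take up 186 mm, so the third ends 8 mm below the rim. On the rim: at the low edge (x = -33 to -49 mm) the lip, its top 12 mm above the rim; at the high edge (x = 36 to 41 mm) a stop 5 mm higher than the rim.
- lip_slot (a point): Slot under the lip: this point is at its closed end, on the rim's plane, mid-width (x = -45, y = 0, z = 194 mm in the tube's axes). The slot opens toward +x, is 12 mm deep, 9 mm high and 52 mm wide; the tongue enters it 10 mm deep with the cover tipped up by at most about 20 degrees. From its closed end to the stop's inner face: 81 mm.
- blank_1_center (a point): One of three identical solid aluminium blanks: plain turned cylinder, 44 mm diameter, 62 mm long, about 0.25 kg, standing on end on the bench. This point is its centre, half-way up (31 mm above the bench); z is its axis. Both ends are alike.
- blank_2_center (a point): One of three identical solid aluminium blanks: plain turned cylinder, 44 mm diameter, 62 mm long, about 0.25 kg, standing on end on the bench. This point is its centre, half-way up (31 mm above the bench); z is its axis. Both ends are alike.
- blank_3_center (a point): One of three identical solid aluminium blanks: plain turned cylinder, 44 mm diameter, 62 mm long, about 0.25 kg, standing on end on the bench. This point is its centre, half-way up (31 mm above the bench); z is its axis. Both ends are alike.
- short_blank_center (a point): A short blank of the same aluminium, 44 mm diameter but only 30 mm tall, standing among the long ones; not to be used. This point is its centre, 15 mm above the bench.
- cover_grip (a point): Loose dust cover, flat on the bench, 0.15 kg: grey plate 64 (x) x 62 (y) x 4 mm, a tongue 42 mm wide and 13 mm long in its plane at the -x end (77 mm overall), and on top a black upright grip rib 10 mm thick (x), 44 mm wide (y), top 46 mm above the underside, on a foot 22 x 50 mm, 8 mm high. This point: middle of the rib, 34 mm above the underside, 4 mm to +x of the plate's centre; z = plate's normal.
- cover_tip (a point): Middle of the tongue's front edge, on the cover's underside: 49 mm in -x and 34 mm in -z from the grip point; same axes. Shut, the cover lies flat on the rim, its axes along the tube's, and this point lies at x = -45 to -41, y about 0, z = 194 mm in the tube's axes (the grip point at x = 4 to 8, z = 228 mm).
- caliper: Bystander: the digital caliper, 232 mm long, lying flat, 18 mm high, near the front edge of the bench. Origin in the middle of its underside.
- oil_bottle: Bystander: small oil bottle, 32 mm thick, 77 mm tall. Origin in the middle of its underside.
- tape_mask: Bystander: roll of masking tape lying flat, 93 mm across, 24 mm high. Origin in the middle of its underside.
- torch: Bystander: black pocket torch lying down, 105 mm long, 31 mm thick. Origin in the middle of its underside.
- marker_1: Bystander: marker pen lying down, 129 mm long. Origin in the middle of its underside.
- check_stamp: Bystander: inspection stamp with a wooden knob, 62 mm tall. Origin in the middle of its underside.
Not all that is in view belongs to the job. What is shaped like the part that bears blank_3_center but orange is not meant. Leave any turquoise look-alike of the part that bears cover_grip alone.

How it is judged:
By the outcome, as a careful person would: the job done as asked, in the order asked, and still so for the second after the job is handed in, with the robot touching nothing.
It also fails if it takes over 70 s, if anything falls off the work surface, if the arm or the gripper's body presses on something with over 40 N, if the wrist force passes 120 N, or if a joint passes its speed limit or range.

### The arm

A 6-joint arm with a two-finger parallel gripper is mounted at the origin on a cart in front of the work surface, level with it; the furniture and walls round the work are solid. World frame = base frame: x ahead of the robot, y to its left, z up, the work surface at z = 0. Lengths are in mm, angles in rad, forces in N, time in s.
With the tool pointing down it reaches from about 275 to 825 mm from the base axis. Payload 4.9 kg.
Tool frame: the origin (TCP) lies at the very end of the fingers, on their centre line; the grasp point (between the pads) lies 19 mm behind it; z points along the fingers, y is the line along which they close (so a half turn about z gives the same grasp; the last joint's range is limited). The gripper opens to 85 mm and grips with 20 to 120 N. Pads are 22 mm wide; open, the fingers measure 114 mm over their backs; the gripper's body (76 mm by 85 mm) begins 54 mm behind the grasp point. The pads swing forward as they close: fully open they stand 13 mm farther back than shut.
Start: joints at [-1.241, 0.326, -0.193, 1.052, 0, 1.437], TCP at [246.056, -491.909, 231.281] pointing down, gripper open.
Joint ranges: [-2.65, 2.65], [-0.97, 1.79], [-1.3, 1.35], [-1.93, 2.1], [-1.47, 1.37], [-3.14, 3.14]. Speed limits (rad/s): [2.57, 2.57, 3.14, 3.14, 3.14, 3.14].

### API

Orientations are given as [roll, pitch, yaw] about the fixed x, y, z axes, in that order (R = Rz(yaw) Ry(pitch) Rx(roll)).
In Python, from bench import bot, solve_ik, imaging gives the robot as it stands. Calls block until the motion is done:
- bot.move_ptp(position, orientation): joint-space move of the TCP to a pose.
- bot.movel(position, rot=None, max_speed=150, threshold=None): straight line of the TCP; rot=None keeps the orientation; max_speed is the mean speed in mm/s. With threshold (N) it stops when the force on the tool has changed by that much, and returns True; else False.
- bot.move_j(angles): joint-space move.
- bot.grip(opening, effort=None): opening from 0.0 (shut) to 1.0 (fully open); effort is the grip in N (None keeps the last); returns when the fingers have stopped.
- bot.dwell(seconds).
- solve_ik(position, orientation): joint angles nearest the present ones, or None.
- bot.get_state(): the state.
- imaging.capture(name): name is "scene" or "side" or "wrist"; returns the picture (480x640x3 uint8, blue, green, red); there is no depth.
- imaging.camera_model(name): a dict with "K" (3x3 intrinsics, pixels), "position" and "rotation" of the camera in the world. Camera axes: x right, y up, looking along -z (the intrinsics and any distortion apply to the point x, -y, -z); pixel columns grow to the right and rows downward; lengths in mm; the calibration is good to about 2 mm. A picture is of the moment at which its call begins: read the wrist's pose just before it. camera_model takes no time and is no camera call; for the wrist camera it gives the pose at the moment of the call.
A pose or a line that the arm cannot do raises bot.IKError and nothing moves.
- bot.sign_off(): hands the job in; it is judged then, once.
The state is a dict: "t": time; "qpos": joint angles; "joint_velocities": joint speeds; "effort": joint torques, N m; "tcp_pos": TCP position; "orientation": TCP orientation; "contact_force": force on the tool from outside, world axes, zero at the start; "wrist_torque": the same for the moment, N m; "opening": opening from 0.0 (shut) to 1.0 (fully open); "gripper_force": force on a finger pad.
Only numpy, scipy, OpenCV 4.12 (cv2) and the standard library are available. Lean on these libraries where they do the work, as an engineer would, in place of code of your own. Each camera call takes 0.05 s, during which the arm holds its last target. There are 200 camera calls.

## Working session

There is one attempt and no reset: what is moved stays moved. The work goes in short steps, each a Python script; the robot and the scene stay as the last script left them, time stands still between calls to the robot, and variables do not carry over. Pictures are saved under pics/ and viewed, at most 10 in all, crops included, and the job is handed in when it is done.

```bash
mkdir -p pics; ls; python3 - <<'E'
from bench import bot, imaging
import cv2, numpy as np
print(bot.get_state()['t'])
for n in ("scene","side"):
    im=imaging.capture(n); cv2.imwrite(f"pics/{n}0.png",im)
    m=imaging.camera_model(n); print(n,{k:np.round(np.array(v),4).tolist() for k,v in m.items() if not isinstance(v,str)})
m=imaging.camera_model("wrist");print({k:np.round(np.array(v),4).tolist() for k,v in m.items() if not isinstance(v,str)})
E
```

```text
pics
0.0
scene {'K': [[587.9046, 0.0, 321.1857], [0.0, 587.9046, 240.4796], [0.0, 0.0, 1.0]], 'position': [-412.3217, 941.8939, 1133.0783], 'rotation': [0.9631, -0.0192, -2.3843]}
side {'K': [[455.5529, 0.0, 315.1666], [0.0, 455.5529, 243.7287], [0.0, 0.0, 1.0]], 'position': [254.5926, -934.5244, 965.4204], 'rotation': [0.8439, 0.015, -0.3318]}
{'K': [[372.9434, 0.0, 322.4425], [0.0, 372.9434, 232.6879], [0.0, 0.0, 1.0]], 'position': [310.8649, -457.746, 374.3582], 'rotation': [-0.2911, 0.0016, -1.1082]}
```

View pics/scene0.png

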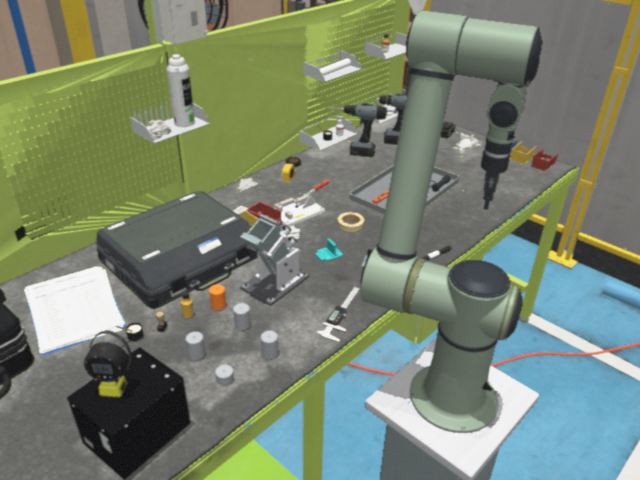

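View pics/side0.png

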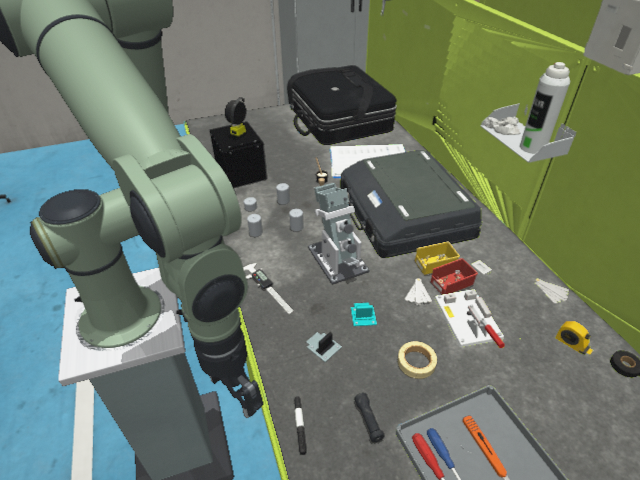

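The scene view shows long grey blanks at (195,345), (241,316) and (269,344). The short one is at (225,374), an orange look-alike at (218,297) and the tube at (280,265). In the side view the grey cover with the black rib is at (323,343) and the turquoise look-alike at (364,314), which I'll leave alone. Next I'll cast rays for rough positions.

```bash
cat > h.py <<'E'
import numpy as np, cv2
from bench import bot, solve_ik, imaging
from scipy.spatial.transform import Rotation as R
def cam(n):
    m=imaging.camera_model(n); r=np.array(m["rotation"],float)
    M=R.from_euler("xyz",r).as_matrix() if r.shape==(3,) else r
    return np.array(m["K"],float),np.array(m["position"],float),M
def ray(c,u,v):
    K,p,M=c; d=M@np.array([(u-K[0,2])/K[0,0],-(v-K[1,2])/K[1,1],-1.0]); return p,d/np.linalg.norm(d)
def onz(c,u,v,z):
    p,d=ray(c,u,v); return p+d*(z-p[2])/d[2]
def proj(c,P):
    K,p,M=c; q=M.T@(np.asarray(P,float)-p); return np.array([K[0,2]+K[0,0]*q[0]/-q[2],K[1,2]+K[1,1]*q[1]/q[2]])
def two(a,b):
    (p,d),(q,e)=a,b; s=np.linalg.lstsq(np.c_[d,-e],q-p,rcond=None)[0]
    A,B=p+s[0]*d,q+s[1]*e; return (A+B)/2,np.linalg.norm(A-B)
E
python3 - <<'E'
from h import *
S,D=cam("scene"),cam("side")
print("base",proj(S,[0,0,0]),proj(D,[0,0,0]))
for n,a,b,h in [("b",(195,334),(283,186),62),("b",(241,307),(296,212),62),("b",(269,334),(254,217),62),("short",(225,368),(250,200),30),("orange",(218,288),(283,186),62)]:
    print(n,onz(S,*a,h).round(),onz(D,*b,h).round())
print("cover",onz(D,323,348,2).round(),"caliper",onz(D,262,279,9).round(), onz(D,291,312,5).round(),onz(D,248,266,9).round())
print("turq",onz(D,364,316,2).round(),"tape",onz(D,417,358,20).round())
print("tubebase",[onz(D,*q,5).round() for q in [(308,245),(328,281),(368,266),(347,233)]])
a=cv2.resize(cv2.imread("pics/scene0.png")[200:400,150:370],None,fx=2.6,fy=2.6,interpolation=cv2.INTER_CUBIC)
b=cv2.resize(cv2.imread("pics/side0.png")[165:375,240:390],None,fx=2.6,fy=2.6,interpolation=cv2.INTER_CUBIC)
b2=np.zeros((546,800-390 if 0 else 390,3),np.uint8)
b2[:b.shape[0],:b.shape[1]]=b[:546]
cv2.imwrite("pics/c1.png",a); cv2.imwrite("pics/c2.png",cv2.resize(b,None,fx=1.09,fy=1.09))
E
```

```text
base [453.61984407 396.27247562] [121.03262575 315.19501459]
b [571. 346.  62.] [566. 355.  62.]
b [567. 195.  62.] [565. 198.  62.]
b [435. 212.  62.] [430. 219.  62.]
short [449. 349.  30.] [446. 358.  30.]
orange [676. 188.  62.] [566. 355.  62.]
cover [ 483. -288.    2.] caliper [395.  -6.   9.] [ 440. -150.    5.] [369.  61.   9.]
turq [ 622. -228.    2.] tape [ 684. -404.   20.]
tubebase [array([570.,  93.,   5.]), array([575., -75.,   5.]), array([709., -58.,   5.]), array([707., 106.,   5.])]
```

View pics/c2.png

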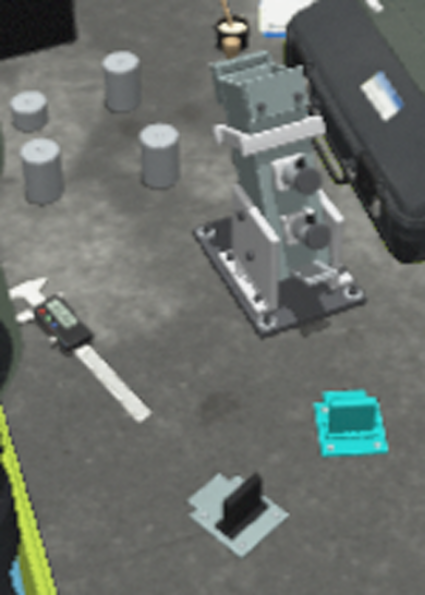

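The side crop confirms three long grey blanks at (283,186), (296,212) and (254,217), with the short one separate at (250,200). The grey cover is at (323,343). Scene and side agree to within 10 mm, so I'll move and look closer with the wrist camera.

```bash
cat > look.py <<'E'
from h import *
D,S=cam("side"),cam("scene")
s=bot.get_state(); print(s["t"],s["orientation"])
m=onz(D,331,191.5,222); print("mouth est",m.round())
def look(n,p,yaw):
    bot.move_ptp(p,[np.pi,0,yaw]); s=bot.get_state(); c=cam("wrist"); im=imaging.capture("wrist")
    cv2.imwrite(f"pics/w_{n}.png",im); np.savez(f"w_{n}.npz",K=c[0],p=c[1],M=c[2])
    print(n,s["t"],"tcp px",proj(c,s["tcp_pos"]).round(),"cam-tcp",(c[1]-s["tcp_pos"]).round(), s["effort"])
    return c
c=look("cover",[455,-288,230],-np.pi/2)
print(proj(c,[483,-288,2]))
c=look("blanks",[490,255,280],-np.pi/2)
for q in [(570,349,62),(566,196,62),(433,215,62)]: print(proj(c,q).round())
c=look("mouth",[m[0],m[1],345],-np.pi/2)
print(proj(c,m))
E
python3 look.py
python3 -c "
import cv2,numpy as np
a=[cv2.resize(cv2.imread(f'pics/w_{n}.png'),(400,300),interpolation=cv2.INTER_AREA) for n in ('cover','blanks','mouth')]
cv2.imwrite('pics/m1.png',np.vstack([np.hstack(a[:2]),np.hstack([a[2],a[2]*0])]))"
```

```text
0.1 [-3.14001080e+00 -1.95233363e-04  4.63703290e-01]
mouth est [630.  54. 222.]
cover 3.2 tcp px [322. 298.] cam-tcp [ -0. -72. 144.] [ 6.39223913e-02 -4.31366730e+01  2.61561906e+01  2.43280592e-03
  2.53464255e-03 -5.63300946e-04]
[294.14677565 195.6026695 ]
blanks 5.225 tcp px [322. 298.] cam-tcp [ -0. -72. 144.] [ 4.57812594e-01 -4.41535306e+01  2.72114629e+01  1.19671287e-02
  1.80030271e-02  7.21198539e-04]
[247. 286.]
[241. 137.]
[382. 157.]
mouth 6.275 tcp px [322. 298.] cam-tcp [ -0. -72. 144.] [-1.24636788e+00 -5.22989309e+01  2.82667708e+01 -4.17160336e-02
 -5.36340941e-02 -2.79299202e-03]
[320.85085998 221.28632081]
```

View pics/m1.png

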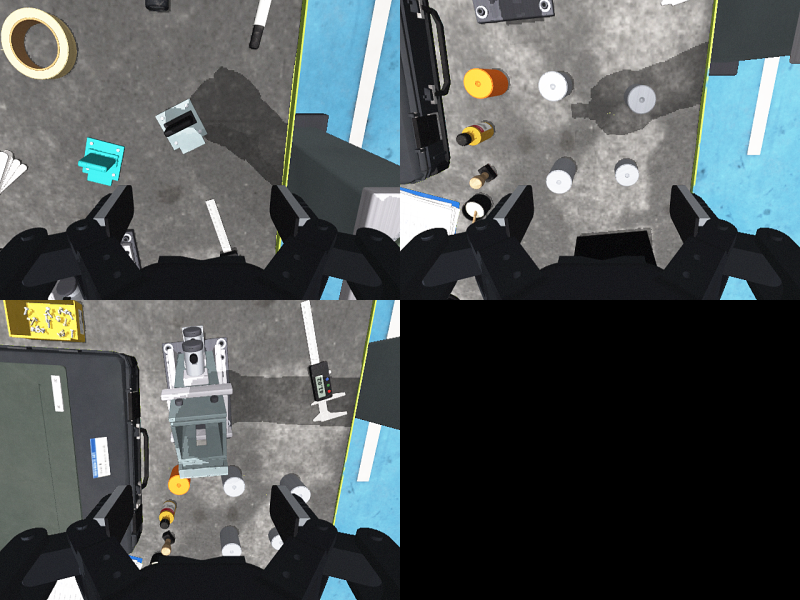

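The mosaic shows three views. Top left is the cover at full-res (292,200), its tongue pointing lower right, and the turquoise one at (165,258). Top right has the long blanks at (244,138), (386,160) and (256,290), with the short one at (363,280). Bottom left is the tube mouth at (320,235), with the lip at its lower edge. I'll enlarge the cover and mouth, and measure the blanks' tops by circle.

```bash
cat > meas.py <<'E'
from h import *
z=np.load("w_blanks.npz"); c=(z["K"],z["p"],z["M"]); im=cv2.imread("pics/w_blanks.png"); g=cv2.cvtColor(im,cv2.COLOR_BGR2GRAY)
for n,P in (("A",(570,349)),("B",(566,196)),("C",(433,215)),("short",(447,353))):
    h=30 if n=="short" else 62
    u,v=proj(c,[*P,h]).astype(int); w=g[v-32:v+32,u-32:u+32]
    k=cv2.HoughCircles(cv2.medianBlur(cv2.resize(w,None,fx=4,fy=4,interpolation=cv2.INTER_CUBIC),5),cv2.HOUGH_GRADIENT,1,40,param1=120,param2=15,minRadius=48,maxRadius=90)
    if k is None: print(n,"none"); continue
    for x,y,r in k[0][:2]:
        q=np.array([u-32+(x+.5)/4-.5,v-32+(y+.5)/4-.5]); P3=onz(c,*q,h); print(n,q.round(1),"r",round(r/4,1),"mm r",(r/4*np.linalg.norm(P3-c[1])/373).round(1),P3.round(1))
E
python3 meas.py
python3 -c "
import cv2,numpy as np
a=cv2.imread('pics/w_mouth.png')[190:310,255:385]; b=cv2.imread('pics/w_cover.png')[145:265,235:345]
f=lambda x,s:cv2.resize(x,None,fx=s,fy=s,interpolation=cv2.INTER_CUBIC)
a=f(a,3.3);b=f(b,3.3); cv2.imwrite('pics/m2.png',np.hstack([a,b])); print(a.shape)"
```

```text
A [254.8 287.8] r 21.5 mm r 23.3 [561.7 351.   62. ]
B [243.  135.8] r 22.4 mm r 22.1 [564.3 195.2  62. ]
B [251.8 142.8] r 15.6 mm r 15.4 [556.5 201.6  62. ]
C [387.  157.8] r 22.4 mm r 22.1 [428.1 215.9  62. ]
short [362.8 278. ] r 18.8 mm r 21.8 [444.  354.1  30. ]
(396, 429, 3)
```

View pics/m2.png

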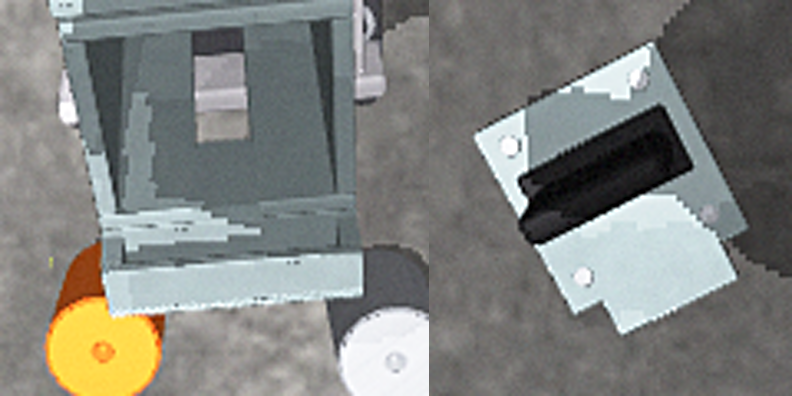

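The left crop shows the mouth: lip-top edges at crop (105,270)–(362,250) and (112,315)–(362,297), the stop's inner top edge at about (75,40)–(355,13). The right crop shows the cover's plate corners at (655,42), (475,135), (573,313) and (745,230). The tongue front runs (622,333)–(737,277). Because the tube edges are level at known heights, rays give their positions directly.

```bash
python3 - <<'E'
from h import *
L=lambda n:(lambda z:(z["K"],z["p"],z["M"]))(np.load(f"w_{n}.npz"))
c=L("mouth"); s,co=np.sin(np.radians(25)),np.cos(np.radians(25))
H=lambda x,z:46+z*co+x*s
E={}
for n,a,b,x,z in [("lip_out",(112,315),(362,297),-49,206),("lip_in",(105,270),(362,250),-33,206),("stop_in",(75,40),(355,13),36,199)]:
    P=[onz(c,255+(q[0]+.5)/3.3-.5,190+(q[1]+.5)/3.3-.5,H(x,z)) for q in (a,b)]
    d=P[1]-P[0]; mid=(P[0]+P[1])/2
    print(n,[p.round(1) for p in P],"len",np.linalg.norm(d).round(1),"dir",np.degrees(np.arctan2(d[1],d[0])).round(1),"horiz x offset",round(x*co-z*s,1))
# cover
c=L("cover"); f=lambda x,y:onz(c,235+(x-429+.5)/3.3-.5,145+(y+.5)/3.3-.5,4)
C=[f(655,42),f(475,135),f(573,313),f(745,230)]; t=(f(622,333)+f(737,277))/2
print("plate",np.mean(C,0).round(1),[np.linalg.norm(C[i]-C[i-1]).round(1) for i in range(4)],"tip",t.round(1))
for a,b in ((C[0],C[3]),(C[1],C[2]),):
    d=b-a; print("cover -x dir",np.degrees(np.arctan2(d[1],d[0])).round(1))
for a,b in ((C[1],C[0]),(C[2],C[3])):
    d=b-a; print("across",np.degrees(np.arctan2(d[1],d[0])).round(1))
E
```

```text
lip_out [array([656.6, 109.5, 212. ]), array([595.6, 104.8, 212. ])] len 61.2 dir -175.6 horiz x offset -131.5
lip_in [array([657.3,  94.8, 218.8]), array([596.8,  89.8, 218.8])] len 60.7 dir -175.3 horiz x offset -117.0
stop_in [array([659.7,  34.7, 241.6]), array([602.7,  29.2, 241.6])] len 57.3 dir -174.5 horiz x offset -51.5
plate [ 487. -284.    4.] [np.float64(63.2), np.float64(61.4), np.float64(62.9), np.float64(60.4)] tip [ 466.9 -244.7    4. ]
cover -x dir 115.2
cover -x dir 116.0
across -153.3
across -153.6
```

Tube origin is about (636.6, -23.5, 46), with tube y at +4.7° from world x. The cover's grip point is about (488.8, -287.6) and its x axis at -63.8°. Now I'll check IK, pick up the first blank, and stop above the mouth for a look.

```bash
cat >> h.py <<'E'
a=np.radians(4.7); T25=np.radians(25); s25,c25=np.sin(T25),np.cos(T25)
hv=np.array([np.sin(a),-np.cos(a),0]); Z=np.array([0,0,1.])
TX=hv*c25+Z*s25; TY=np.array([np.cos(a),np.sin(a),0]); TZ=-hv*s25+Z*c25
O=np.array([636.6,-23.5,46.])
TT=np.c_[TX,TY,TZ]
def tube(x,y,z): return O+TT@np.array([x,y,z],float)
def eul(M): return R.from_matrix(M).as_euler("xyz")
INS=eul(np.c_[TX,-TY,-TZ])
DOWN=[np.pi,0,-np.pi/2+a]
def covR(tip):  # tool orientation, tool y = -/+cover x ; tip in deg raises the +x end
    t=np.radians(tip); cx=TX*np.cos(t)+TZ*np.sin(t); cz=-TX*np.sin(t)+TZ*np.cos(t); return cx,cz
def st(): 
    s=bot.get_state(); print("t",round(s["t"],2),"tcp",np.round(s["tcp_pos"],1),"F",np.round(s["contact_force"],1),"open",round(s["opening"],3),"gf",np.round(s["gripper_force"],1)); return s
E
python3 - <<'E'
from h import *
for p,o in [(tube(0,0,194+70),INS),(tube(0,0,194+5),INS)]: print(np.round(p,1),solve_ik(p,o))
for sg in (1,-1):
  for tip in (18,0):
    cx,cz=covR(tip); M=np.c_[np.cross(sg*cx,-cz),sg*cx,-cz]; print(sg,tip,solve_ik(tube(6,0,210),eul(M)))
# blank B
bot.move_ptp([565,195.5,110],DOWN)
bot.movel([565,195.5,28],max_speed=200); st()
bot.grip(0,60); st()
bot.movel([565,195.5,250],max_speed=250); st()
bot.move_ptp(tube(0,0,194+65),INS); st()
im=imaging.capture("wrist"); cv2.imwrite("pics/ins1.png",im); c=cam("wrist"); np.savez("w_ins1.npz",K=c[0],p=c[1],M=c[2])
im2=imaging.capture("side"); im3=imaging.capture("scene")
for n,x,y,z in [("lipin",-33,0,206),("bore+x",26,0,194),("c",0,0,194)]: print(n,proj(c,tube(x,y,z)).round(),proj(cam("side"),tube(x,y,z)).round())
for n,x,z in [("lip_in",-33,206),("stop_in",36,199),("stop_out",41,199)]:
    a_,b_=proj(c,tube(x,-31,z)),proj(c,tube(x,31,z)); cv2.line(im,tuple(int(v) for v in a_.round()),tuple(int(v) for v in b_.round()),(0,0,255),1)
D=im2[150:260,270:400]
cv2.imwrite("pics/m3.png",np.vstack([np.hstack([im[120:420,170:470], cv2.resize(D,(355,300),interpolation=cv2.INTER_CUBIC)])]))
E
```

```text
[627.5  87.7 285.3] [ 0.22329625  0.52757235  0.1831517   1.29193603 -0.43169223 -1.41515077]
[629.7  60.3 226.4] [ 0.18108699  0.53905664  0.0523816   1.13020395 -0.43404765 -1.46157704]
1 18 [ 0.29897228  0.64096469  0.11853262  1.24645049 -0.72885035 -2.84887641]
1 0 [ 0.17986557  0.53121696  0.07160856  1.15670498 -0.43410357 -3.03371822]
-1 18 [ 0.29897228  0.64096469  0.11853262  1.24645049 -0.72885035  0.29271624]
-1 0 [ 0.17986557  0.53121696  0.07160856  1.15670498 -0.43410357  0.10787443]
t 7.97 tcp [566.2 195.2  29. ] F [-0.2  0.2  0.9] open 1.0 gf 0.0
t 8.44 tcp [565.9 195.7  29.5] F [-1.7 -0.9  5.2] open 0.5 gf 60.6
t 9.48 tcp [564.  195.3 248.4] F [ 0.4  0.2 -3.1] open 0.499 gf 61.1
t 10.04 tcp [626.6  86.3 278.3] F [ 0.3 -0.4 -2.4] open 0.5 gf 61.1
lipin [320. 307.] [325. 185.]
bore+x [319. 204.] [334. 192.]
c [320. 247.] [330. 191.]
```

View pics/m3.png

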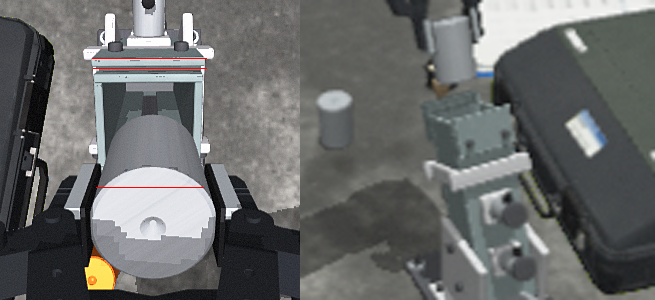

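The wrist view (crop offset 170,120) shows the predicted stop edges lying on the real stop. The blank's end is centred at crop (152,222), laterally in line with the mouth. In the side view the blank hangs upright just above the mouth. I'll check its offset along tube x, then insert and release.

```bash
cat >> h.py <<'E'
def insert():
    hit=bot.movel(tube(0,0,194+34),INS,max_speed=150); 
    hit=bot.movel(tube(0,0,194+6),INS,max_speed=60,threshold=12); s=st(); print("hit",hit,"tube frame tcp",(TT.T@(np.array(s["tcp_pos"])-O)).round(1)); return hit
E
python3 - <<'E'
from h import *
z=np.load("w_ins1.npz"); c=(z["K"],z["p"],z["M"])
s=bot.get_state(); t=np.array(s["tcp_pos"]); print("tcp tube",(TT.T@(t-O)).round(1), "orient err deg",np.degrees(R.from_matrix(R.from_euler("xyz",s["orientation"]).as_matrix().T@R.from_euler("xyz",INS).as_matrix()).magnitude()).round(2))
for x in (-3,0,3): print(x,proj(c,t+TZ*34+TX*x).round(1))
insert()
E
```

```text
tcp tube [ -0.7  -1.  258.5] orient err deg 0.12
-3 [321.5 351.8]
0 [321.5 344. ]
3 [321.5 336.2]
t 11.17 tcp [629.6  60.6 227.1] F [-0.1 -0.6 -3. ] open 0.497 gf 61.2
hit False tube frame tcp [ 1.000e-01 -1.000e-01  1.998e+02]
```

It went in with no contact. Release, then fetch blank C; the force-guarded insert will show if the first one has jammed.

```bash
cat >> h.py <<'E'
def release():
    bot.grip(0.8); bot.dwell(0.2); bot.movel(tube(0,0,194+80),INS,max_speed=200); st()
def fetch(x,y):
    bot.move_ptp([x,y,110],DOWN); bot.movel([x,y,28],max_speed=200); bot.grip(0,60); s=st()
    bot.movel([x,y,250],max_speed=250); bot.move_ptp(tube(0,0,194+70),INS); st()
E
python3 - <<'E'
from h import *
release()
c=cam("wrist"); cv2.imwrite("pics/rel1.png",imaging.capture("wrist"))
fetch(429.5,216)
cv2.imwrite("pics/ins2.png",imaging.capture("wrist")); c=cam("wrist"); t=np.array(bot.get_state()["tcp_pos"])
print("pred top centre",proj(c,t+TZ*34).round(1),"tcp",(TT.T@(t-O)).round(1))
g=cv2.medianBlur(cv2.cvtColor(cv2.imread("pics/ins2.png"),cv2.COLOR_BGR2GRAY),3)
k=cv2.HoughCircles(g,cv2.HOUGH_GRADIENT,1,60,param1=120,param2=20,minRadius=54,maxRadius=68); print(k)
a=cv2.imread("pics/rel1.png")[100:460,140:500]; b=cv2.imread("pics/ins2.png")[100:460,140:500]; cv2.imwrite("pics/m4.png",np.hstack([a,b]))
E
```

```text
t 12.25 tcp [627.1  92.  293.9] F [ 0.2  0.  -0.5] open 0.802 gf 0.0
t 14.32 tcp [431.  216.5  29.7] F [ 0.  -0.7  5.2] open 0.497 gf 60.5
t 16.29 tcp [626.4  88.1 284.1] F [-0.4 -0.2 -2.4] open 0.495 gf 61.0
pred top centre [321.8 344.1] tcp [ -0.8  -1.1 263.7]
[[[322.5 348.5  66.3]]]
```

View pics/m4.png

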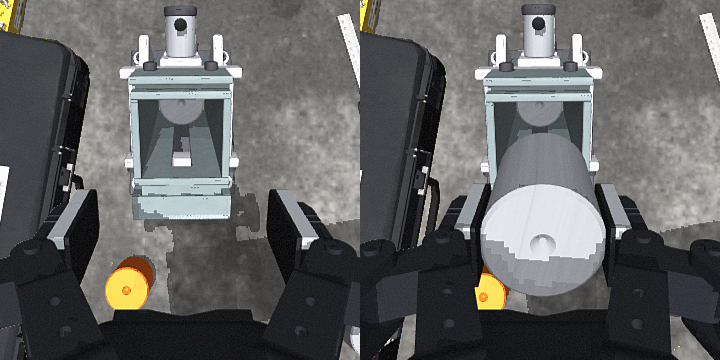

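Left: blank 1 lies deep in the bore, its top disc visible at crop (180,108). Right: blank 2 is held centred at crop (543,240). I'll insert it, release, then fetch blank A.

```bash
python3 - <<'E'
from h import *
if insert(): raise SystemExit("hit")
release(); cv2.imwrite("pics/rel2.png",imaging.capture("wrist"))
fetch(564.5,351)
cv2.imwrite("pics/ins3.png",imaging.capture("wrist")); c=cam("wrist"); t=np.array(bot.get_state()["tcp_pos"])
g=cv2.medianBlur(cv2.cvtColor(cv2.imread("pics/ins3.png"),cv2.COLOR_BGR2GRAY),3)
k=cv2.HoughCircles(g,cv2.HOUGH_GRADIENT,1,60,param1=120,param2=20,minRadius=54,maxRadius=68); print(proj(c,t+TZ*34).round(1),k)
if insert(): raise SystemExit("hit")
release(); cv2.imwrite("pics/rel3.png",imaging.capture("wrist"))
a=cv2.imread("pics/rel2.png")[100:360,200:460]; b=cv2.imread("pics/rel3.png")[100:360,200:460]; cv2.imwrite("pics/m5.png",np.hstack([a,b]))
E
```

```text
t 17.35 tcp [629.6  60.6 227.1] F [ 0.4 -0.2 -1.6] open 0.502 gf 61.1
hit False tube frame tcp [ 1.000e-01 -1.000e-01  1.998e+02]
t 18.43 tcp [627.1  92.  293.8] F [ 0.2 -0.  -0.2] open 0.799 gf 0.0
t 20.59 tcp [566.  351.7  30.4] F [-0.4 -0.1  5.8] open 0.499 gf 61.3
t 22.67 tcp [627.2  88.6 284.6] F [-0.3 -0.7 -2.2] open 0.498 gf 61.0
[321.7 344.1] [[[321.5 356.5  67.4]]]
t 23.73 tcp [629.6  60.5 227.1] F [ 0.4 -0.6 -2.1] open 0.498 gf 61.1
hit False tube frame tcp [ 1.000e-01 -1.000e-01  1.998e+02]
t 24.82 tcp [627.2  92.  293.9] F [-0.4 -0.1  0.2] open 0.802 gf 0.0
```

View pics/m5.png

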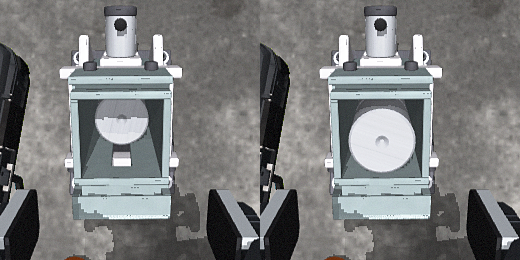

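Both released blanks show. After the third, its end (crop (381,140)) sits just below the rim, full width in view, so the three are stacked. Now the cover, gripped across its rib, then a stop above the mouth for a check.

```bash
cat >> h.py <<'E'
def cpose(x,y,z,th,h):
    cx,cz=covR(th); P=tube(x,y,z)+49*cx+h*cz; M=np.c_[np.cross(-cx,-cz),-cx,-cz]; return P,eul(M)
E
python3 - <<'E'
from h import *
ps=np.radians(-153.8); dn=[np.pi,0,ps]
for p,o in [([488.8,-287.6,16],dn),cpose(-10,0,230,12,16),cpose(-43,0,194,12,16)]: print(np.round(p,1),np.round(solve_ik(p,o),2))
bot.grip(1.0); bot.movel(tube(0,0,350),INS,max_speed=250)
bot.move_ptp([488.8,-287.6,110],dn)
cv2.imwrite("pics/cov.png",imaging.capture("wrist"))
bot.movel([488.8,-287.6,16],max_speed=120,threshold=10); bot.dwell(.15); st()
bot.grip(0.0,80); bot.dwell(.15); s=st(); np.save("hgrip.npy",s["tcp_pos"][2])
bot.movel([488.8,-287.6,330],max_speed=250)
bot.move_ptp(*cpose(-10,0,235,12,16)); bot.dwell(.1); s=st()
w=imaging.capture("wrist"); d=imaging.capture("side"); e=imaging.capture("scene")
for n,i in (("w",w),("d",d),("e",e)): cv2.imwrite(f"pics/pre_{n}.png",i)
cv2.imwrite("pics/m6.png",np.vstack([np.hstack([w[100:400,100:500],cv2.resize(d[150:230,280:386],(400,300),interpolation=cv2.INTER_CUBIC)]),np.hstack([cv2.resize(e[200:275,220:320],(400,300),interpolation=cv2.INTER_CUBIC),cv2.imread("pics/cov.png")[100:400,100:500]])]))
E
```

```text
[ 488.8 -287.6   16. ] [-0.66  0.59 -0.4   0.59  0.   -1.12]
[630.3  53.  292.5] [ 0.25  0.56  0.18  1.31 -0.63  0.21]
[629.1  67.6 245.9] [ 0.27  0.6   0.12  1.23 -0.63  0.24]
t 28.61 tcp [ 489.5 -288.1   16.9] F [-0.6 -0.9 -0.5] open 1.0 gf 0.0
t 29.44 tcp [ 488.9 -287.7   16.2] F [-1.1  0.4  2.5] open 0.101 gf 79.4
t 32.38 tcp [630.2  53.4 297.3] F [ 0.6 -0.5 -2.2] open 0.102 gf 78.6
```

View pics/m6.png

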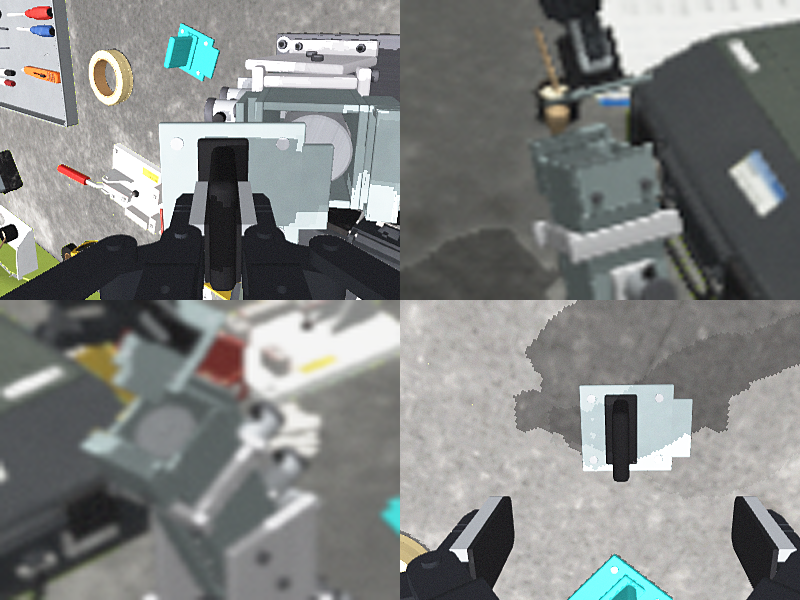

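The wrist view shows the held cover tipped up, tongue to the right toward the lip, with tongue corner at crop (333,145) and plate corner at (305,123). The scene view shows the third blank's end seated just inside the mouth. I'll check the lateral offset from these corners, then touch the rim just inside the lip to get the height, slide the tongue in and swing down.

```bash
python3 - <<'E'
from h import *
c=cam("wrist"); t=np.array(bot.get_state()["tcp_pos"]); h=float(np.load("hgrip.npy")); cx,cz=covR(12)
f=lambda x,y,z: proj(c,t+cx*x+TY*y+cz*(z-h)).round(1)
print("pred tongue corner",f(-49,21,4),f(-49,-21,4),"seen 433,245")
print("pred plate corner",f(-36,31,4),f(-36,-31,4),"seen 405,223; TY 1mm px",f(-36,32,4)-f(-36,31,4))
# rim touch
bot.movel(*cpose(-29,0,202,12,h),max_speed=120); bot.dwell(.15); st()
hit=bot.movel(*cpose(-29,0,189,12,h),max_speed=15,threshold=4); s=st()
t=np.array(s["tcp_pos"]); print(hit,"tip",(TT.T@(t-49*cx-h*cz-O)).round(1))
E
```

```text
pred tongue corner [425.5 328.7] [432.7 244.5] seen 433,245
pred plate corner [396.9 347.1] [404.7 222.7] seen 405,223; TY 1mm px [-0.1  1.8]
t 33.14 tcp [630.4  58.5 260.3] F [-0.5 -0.  -1.1] open 0.107 gf 78.6
t 33.77 tcp [630.1  54.5 250.9] F [0.1 1.1 3.5] open 0.107 gf 79.5
True tip [-28.9  -0.  192.7]
```

The prediction matches to within 1 px. The tip touched the rim at z = 192.7 in my frame, so the rim is about 1 mm lower than I'd modelled. Sliding in with that correction.

```bash
python3 - <<'E'
from h import *
h=float(np.load("hgrip.npy")); cx,cz=covR(12)
def tip(th):
    s=st(); cx,cz=covR(th); q=(TT.T@(np.array(s["tcp_pos"])-49*cx-h*cz-O)).round(1); print("tip",q); return q
bot.movel(*cpose(-29,0,194.2,12,h),max_speed=30); bot.dwell(.1); tip(12)
hit=bot.movel(*cpose(-43.2,0,194.2,12,h),max_speed=20,threshold=6); bot.dwell(.1); q=tip(12); print(hit)
if q[0]<-40:
    x=max(q[0],-43.2)+(.5 if hit else 0)
    for th,z in ((8,194.0),(4,193.7)):
        bot.movel(*cpose(x,0,z,th,h),max_speed=40); tip(th)
    hit=bot.movel(*cpose(x,0,193.0,0,h),max_speed=25,threshold=10); bot.dwell(.1); tip(0); print(hit)
E
```

```text
t 34.12 tcp [629.9  55.2 251.6] F [ 1.1 -0.3 -1.3] open 0.101 gf 78.7
tip [-29.2  -0.2 193.7]
t 35.08 tcp [629.   67.9 246.2] F [ 0.1 -1.9 -0.6] open 0.105 gf 78.6
tip [-4.300e+01 -1.000e-01  1.942e+02]
False
t 35.33 tcp [629.6  64.5 244.6] F [ 0.   0.5 -1.3] open 0.102 gf 79.2
tip [-42.3   0.2 194.5]
t 35.58 tcp [629.4  62.  241.3] F [-0.1  0.2 -1.8] open 0.105 gf 79.6
tip [-42.9  -0.2 193.7]
t 36.0 tcp [629.8  59.7 238.1] F [-0.   0.2  2.2] open 0.101 gf 80.1
tip [-43.5   0.  193.2]
False
```

The tongue slid in freely and the cover swung flat with light contact. Release, back off, and look.

```bash
python3 - <<'E'
from h import *
h=float(np.load("hgrip.npy")); P,o=cpose(-43,0,193,0,h)
bot.grip(0.4); bot.dwell(.2); bot.movel(P+TZ*110,o,max_speed=150); bot.dwell(.2); st()
c=cam("wrist"); w=imaging.capture("wrist"); d=imaging.capture("side"); e=imaging.capture("scene"); cv2.imwrite("pics/fin_w.png",w)
for n,x,z in (("tongue",-43,197),("plate+x",34,197),("stop_in",36,198)): print(n,proj(c,tube(x,-31,z)).round(),proj(c,tube(x,31,z)).round())
cv2.imwrite("pics/m7.png",np.vstack([np.hstack([w[60:360,140:540],cv2.resize(d[150:250,260:393],(400,300),interpolation=cv2.INTER_CUBIC)]),np.hstack([cv2.resize(e[200:320,220:380],(400,300),interpolation=cv2.INTER_CUBIC),cv2.resize(e[260:410,120:320],(400,300))])]))
E
```

```text
t 37.65 tcp [625.6 105.1 336.9] F [1.2 0.1 0.7] open 0.4 gf 0.0
tongue [390. 184.] [386. 265.]
plate+x [283. 184.] [285. 265.]
stop_in [280. 184.] [282. 266.]
```

View pics/m7.png

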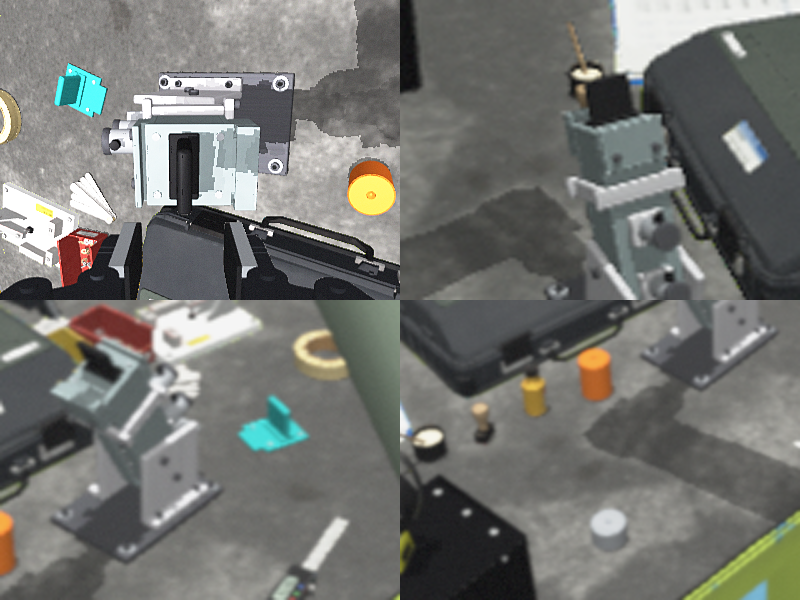

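The cover lies flat on the rim (wrist crop (190,165)), with its tongue under the lip and its high edge inside the stop. The short blank (600,528), the orange one and the bystanders in view haven't moved, so I'm handing it in.

```bash
python3 -c "
from bench import bot
print(bot.sign_off())"
```

```text
the job is handed in; nothing more can be done
None
```

The magazine is refilled with the three long blanks end to end and shut with the grey cover, tongue hooked under the lip and swung flat inside the stop; I handed it in at about 38 s, with the final pictures showing it closed and the short blank still in place.

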